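Select a shutter channel with the driver and fire it with the pedal

TASK

Pick up the square-handled driver from the rubber mat and, touching the switch box only with the driver, push the near end of the second rocker (counting from the end of the box with the round dial) fully down, leaving the other three rockers as they are. Lay the driver flat back on the mat and let go, then with the empty gripper press the pedal down to its stop, hold it there for about one second and let it come all the way up again. Do not disturb the other things on the table.

Things in the scene. Friction and masses are not known exactly. Their poses are not given: they have to be found in the camera images.
- bank: Switch box fixed to the table left or right of the mat, grey, 110 (x) x 210 (y) x 55 mm high, round black dial (34 mm wide, 24 mm tall) on top at y = +80 mm. Origin: centre of its underside; z up, y along the row of four rockers, near side (towards the robot) at -x. Rockers are hinged at x = 6 mm, 69 mm above the table, at y = +37 (a), -1 (b), -39 (c), -77 mm (d)
- rocker_b_near (a point): Where to press rocker b down: on its top face, near half, 22 mm from its hinge, mid width. 79 mm above the table when off, 66 mm when on. Thin steel fins (x = -26 to 38 mm of the box, up to 75 mm above the table) stand midway between rockers, 38 mm apart: fingers do not fit, the driver's shaft does, laid level over the box's near edge
- rocker_a (a joint): Rocker a (next to the dial): white paddle 56 (x) x 16 x 8 mm, hinged half-way. Angle in rad: 0 = off (near end up, far end down), 0.6 = on (near end fully down). It stays where it is left; about 2.5 N at 22 mm moves it. Starts off
- rocker_b (a joint): Rocker b, the second from the dial, the one to switch: same values and stiffness as rocker a. Starts off (0 to 0.08)
- rocker_c (a joint): Rocker c, the third from the dial: same values. Starts on
- rocker_d (a joint): Rocker d, the fourth, farthest from the dial: same values. Starts off
- driver_grip (a point): Centre of the square handle of the driver, half-way up: handle 70 mm long, 18 x 18 mm, grey plastic. x axis along the driver from the handle to the tip, z up. The driver (about 60 g, 155 mm long in all) lies flat
- driver_tip (a point): Front end of the driver, on its axis, 120 mm along +x from the handle's centre. Shaft: steel, 8 mm diameter, 85 mm long from handle to tip, 11 mm diameter over its last 6 mm, on the same axis as the handle
- mat: Black rubber mat fixed to the table, 210 (x) x 120 (y) x 4 mm thick; origin at the centre of its underside, x along its length. The driver lies on it
- pedal_base: Base of the pedal unit, fixed to the table left or right of the mat: dark steel plate 200 (x) x 116 (y) x 12 mm; origin at the centre of its underside, x along the pedal from its free end (-x, towards the robot) to its hinge (at x = +75 mm, 34 mm above the table), z up
- pedal_press (a point): Point to press, on the top of the rubber tread of the pedal plate (plate 160 mm from hinge to free end, 80 mm wide), midway across, 125 mm from the hinge along the plate. About 75 mm above the table when up and about 45 mm when at its stop; it moves with the pedal
- pedal (a joint): Pedal hinge angle in rad: 0 = up, 0.25 = down on its stop. A spring returns it; pressing at pedal_press takes about 4 N to start and 10 N at the stop
- case_low: Bystander: clear flat plastic case 140 x 140 x 26 mm, under a second one, far side of the table middle. Origin at the centre of its underside
- case_top: Bystander: same clear case, on top of case_low
- sample_l: Bystander: clear sample box 60 x 60 x 24 mm, beyond the mat on the left. Origin at the centre of its underside
- sample_r: Bystander: clear sample box 60 x 60 x 24 mm, beyond the mat on the right. Origin at the centre of its underside
- lens_tube: Bystander: black round lens tube, 52 mm wide, 53 mm tall, left or right of the mat's near end. Origin at the centre of its underside
- cage_plate: Bystander: black square lens plate 62 x 62 x 20 mm lying flat, left or right of the mat's near end. Origin at the centre of its underside
- spanner: Bystander: open spanner lying on the right of the table
- post: Bystander: steel post on a round foot, 56 mm wide, 97 mm tall, on the left of the table. Origin at the centre of its underside
There are look-alikes about, which are no part of the job. There is more than one size of the part that bears driver_grip; the job needs the smallest.

How it is judged:
By the outcome, as a careful person would: the job done as asked, in the order asked, and still so for the second after the job is handed in, with the robot touching nothing.
It also fails if it takes over 59 s, if anything falls off the work surface, if the arm or the gripper's body presses on something with over 40 N, if the wrist force passes 120 N, or if a joint passes its speed limit or range.

ROBOT

A 7-joint arm with a two-finger parallel gripper is mounted at the origin on the work surface. World frame = base frame: x ahead of the robot, y to its left, z up, the work surface at z = 0. Lengths are in m, angles in rad, forces in N, time in s.
With the tool pointing down it reaches from about 0.4 to 0.85 m from the base axis. Payload 4.5 kg.
Tool frame: the origin (TCP) lies at the very end of the fingers, on their centre line; the grasp point (between the pads) lies 19 mm behind it; z points along the fingers, y is the direction in which the jaws open and shut (so a half turn about z gives the same grasp; the last joint's range is limited). The gripper opens to 85 mm and grips with 20 to 120 N. Pads are 22 mm wide; open, the fingers measure 114 mm over their backs; the gripper's body (76 mm by 85 mm) begins 54 mm behind the grasp point. The pads swing forward as they close: fully open they stand 13 mm farther back than shut.
Start: joints at [-1.175, 0.689, -0.195, 1.565, 0.157, 0.902, -0.215], TCP at [0.221, 0.585, 0.231] pointing down, gripper open.
Joint ranges: [-3.01, 3.01], [-0.46, 2.08], [-1.47, 1.51], [0.13, 2.56], [-1, 4.14], [0.04, 2.09], [-2.66, 2.66]. Speed limits (rad/s): [2.57, 2.57, 3.14, 3.14, 3.14, 3.14, 3.14].

INTERFACE

Orientations are given as a rotation vector (axis times angle).
In Python, from rig import state, camera, finish_job gives the robot as it stands. The module is installed in compiled form; this text tells all that it offers.
- The arm moves only by the tool send_rows, never from a script. Its argument "moves" is a list of rows, each a list of 7 numbers: the turn, a rotation vector about the tool's x, y, z in degrees, then the shift along the tool's x, y, z in mm, then the closure, from -1 (fully open) to 1 (shut). A call has exactly 5 rows; each row is the pose to reach, as a shift and turn from the pose commanded when the call began, along the tool's axes at that moment; what a row does not reach only later rows make up. A row lasts 1/8 s, in which the tool goes at most 62.5 mm and 10.7 degrees, less where a joint would pass 70% of its speed; a pose out of reach is approached as far as the arm can. A call with a gripper value outside its range is refused whole. The fingers move at their own pace and stop on an object; "force" is the grip in N (left out, the last holds). Time passes only in rows, so rows that repeat a pose let the fingers close, or fill a call up. It gives the time, the measured TCP pose, the force and the opening at its end, in the units of the state.
- state(): the state, without advancing time (a new reading comes with each control period).
- camera(name): name is "side" or "top" or "wrist"; returns a dict with "frame" (480x640x3 uint8, red, green, blue), "vfov" (degrees; the focal length in pixels is half the picture's height over the tangent of half this angle, whatever the lens; pixels are square), "cx", "cy" (the principal point, pixels), "rvec" (rotation vector, rad) and "tvec" (3), from world to camera coordinates, as OpenCV has them; the wrist camera has in their place "hand_eye" (4x4, takes a point from camera to tool coordinates, whose origin is the TCP and whose axes are the flange's). Camera axes: x right, y down, z forward; pixel columns grow to the right and rows downward; lengths in m; the calibration is good to about 2 mm. A picture is of the moment at which its call begins: read the wrist's pose just before it. There is no depth.
- finish_job(): hands the job in, once; it reports no verdict.
The state is a dict: "time_s": time; "joint_positions": joint angles; "qd": joint speeds; "effort": joint torques, N m; "tool_pos": TCP position; "orientation": TCP orientation; "contact_force": force on the tool from outside, world axes, zero at the start; "torque": the same for the moment, N m; "opening": opening from 0.0 (shut) to 1.0 (fully open).
Only numpy, scipy, OpenCV 4.12 (cv2) and the standard library are available. Lean on these libraries where they do the work, as an engineer would, in place of code of your own. Each camera call takes 0.05 s, during which the arm holds its last target.

## Working session

There is one attempt and no reset: what is moved stays moved. The work goes in short steps, Python scripts to look and compute and a tool call to move; the robot and the scene stay as the last step left them, time stands still between calls to the robot, and variables do not carry over. Pictures are saved under pics/ and viewed, and the job is handed in when it is done.

Besides the shell and the picture viewer there is one more tool, called after "Call:" by a JSON object that holds its "fn" and its "kwargs", one argument or row to a line. send_rows: Moves the arm, as the interface text tells. Its arguments: {"type":"object","properties":{"moves":{"type":"array","items":{"type":"array","items":{"type":"number"}}},"force":{"type":"number"}},"required":["moves"]}

```bash
mkdir -p pics; ls; python3 - <<'E'
from rig import state,camera
import cv2,json
s=state();print(s)
for n in ("side","top","wrist"):
    c=camera(n);cv2.imwrite(f"pics/{n}0.png",c["frame"][:,:,::-1])
    print(n,{k:v for k,v in c.items() if k!="frame"})
E
```

```text
pics
{'time_s': 0.0, 'joint_positions': array([-1.17518715,  0.69001037, -0.19449871,  1.56635676,  0.15727319,
        0.90249779, -0.21510234]), 'qd': array([ 6.44054113e-04,  6.06930246e-04, -1.24153291e-04,  1.92284564e-03,
       -1.38945571e-05,  4.62305145e-04,  1.66525937e-03]), 'effort': array([ 1.66720802e-04, -5.39616930e+01, -1.26608077e+00, -1.58540815e+01,
        9.15087643e-03,  9.58909281e-03, -6.81174541e-06]), 'tool_pos': array([0.22104535, 0.58390084, 0.2304638 ]), 'orientation': array([-5.65109136e-01, -3.09012705e+00,  2.94004588e-03]), 'contact_force': array([ 0.10985344, -1.05153724, -0.031071  ]), 'torque': array([-0.04970207,  0.01289106, -0.0121719 ]), 'opening': 1.0006507461463017}
side {'vfov': 45.93705955620323, 'cx': 319.0534205708005, 'cy': 240.54040534013274, 'rvec': array([ 2.12618063, -0.27878202,  0.1356435 ]), 'tvec': array([-0.50865836,  0.17698538,  1.38469517])}
top {'vfov': 53.754593442241834, 'cx': 317.6777734368391, 'cy': 247.56525746188711, 'rvec': array([ 2.20637492, -2.15502771,  0.14377301]), 'tvec': array([-0.01709013,  0.55837015,  1.18400023])}
wrist {'vfov': 70.2327311682137, 'cx': 321.6604070357557, 'cy': 245.13211148178675, 'hand_eye': array([[-9.23727155e-05, -9.50068967e-01, -3.12039979e-01,
         8.01052618e-02],
       [ 9.99999959e-01, -1.72903193e-04,  2.30410367e-04,
         8.54470688e-04],
       [-2.72858448e-04, -3.12039945e-01,  9.50068944e-01,
        -1.41477568e-01],
       [ 0.00000000e+00,  0.00000000e+00,  0.00000000e+00,
         1.00000000e+00]])}
```

View pics/side0.png

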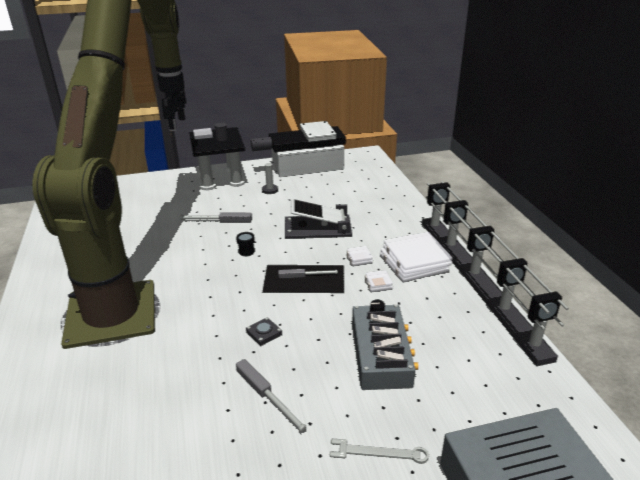

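View pics/top0.png

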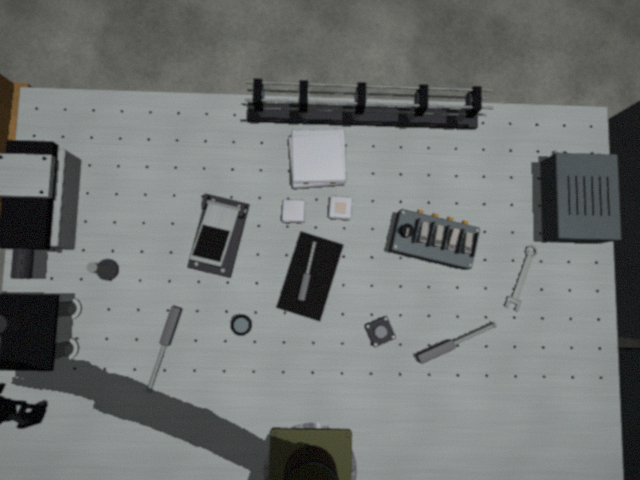

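View pics/wrist0.png

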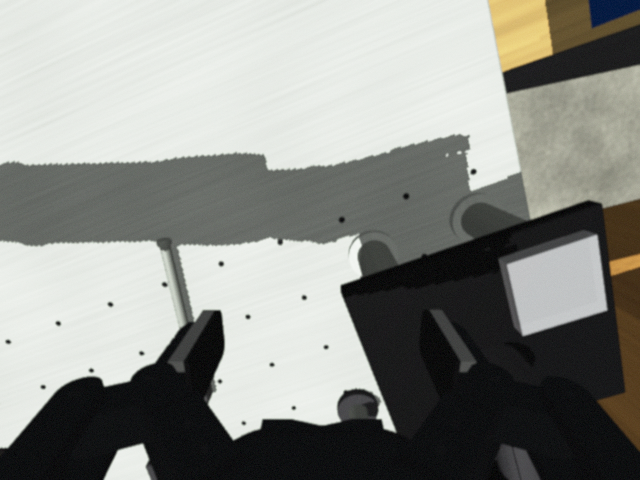

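The three views show the small driver on the black mat, with its handle near (304,285) and tip near (313,243) in the top view. The box is at right with its dial at (405,230), and the pedal is at left at (219,235). The arm is parked far to the left.

```bash
cat > h.py <<'E'
import numpy as np,cv2
from scipy.spatial.transform import Rotation as R
def K(c):
    f=240/np.tan(np.radians(c["vfov"])/2); return np.array([[f,0,c["cx"]],[0,f,c["cy"]],[0,0,1]])
def pose(c,s=None):
    "camera->world R, origin"
    if "rvec" in c:
        Rm=R.from_rotvec(c["rvec"]).as_matrix(); return Rm.T,-Rm.T@c["tvec"]
    Rt=R.from_rotvec(s["orientation"]).as_matrix(); H=c["hand_eye"]
    return Rt@H[:3,:3], Rt@H[:3,3]+s["tool_pos"]
def onplane(c,uv,z,s=None):
    Rm,o=pose(c,s); uv=np.atleast_2d(uv).astype(float)
    d=(Rm@np.linalg.inv(K(c))@np.c_[uv,np.ones(len(uv))].T).T
    return o+d*((z-o[2])/d[:,2])[:,None]
def proj(c,P,s=None):
    Rm,o=pose(c,s); q=(np.atleast_2d(P)-o)@Rm@K(c).T
    return q[:,:2]/q[:,2:]
E
python3 - <<'E'
from h import *
from rig import state,camera
c=camera("top");f=c["frame"]
cv2.imwrite("pics/top_crop.png",cv2.resize(f[180:330,170:500][:,:,::-1],None,fx=2.4,fy=2.4,interpolation=cv2.INTER_CUBIC))
c2=camera("side");f=c2["frame"]
cv2.imwrite("pics/side_crop.png",cv2.resize(f[190:400,230:450][:,:,::-1],None,fx=2.8,fy=2.8,interpolation=cv2.INTER_CUBIC))
f=c["frame"];g=f.max(2)
m=((g<45)).astype(np.uint8); 
n,l,st,ce=cv2.connectedComponentsWithStats(m)
for i in range(1,n):
    if st[i,4]>60: print(i,st[i],ce[i])
E
```

```text
1 [ 247   79  234   50 3338] [365.19622528 110.31306171]
20 [ 609  102   31  378 7837] [628.64118923 279.0871507 ]
25 [   0  140   58  138 3562] [ 27.29786637 210.92813026]
26 [ 538  154   69   89 1420] [551.29507042 202.81056338]
34 [389 213  48  49 134] [401.35820896 241.3358209 ]
35 [398 220  21  22 160] [408.50625 229.9625 ]
37 [194 226  34  35 782] [210.76598465 242.87212276]
38 [441 227  10  22  63] [445.04761905 237.04761905]
40 [ 278  233   64   87 2999] [309.91030343 276.14338113]
68 [   0  293   72   79 4564] [ 30.53220859 331.30039439]
69 [232 315  19  20  64] [239.25  322.875]
82 [  0 396  47  32 879] [ 20.96359499 412.03299204]
83 [ 265  437   73   43 2375] [299.02652632 461.71915789]
```

```bash
ls pics
```

```text
side0.png
side_crop.png
top0.png
top_crop.png
wrist0.png
```

View pics/top_crop.png

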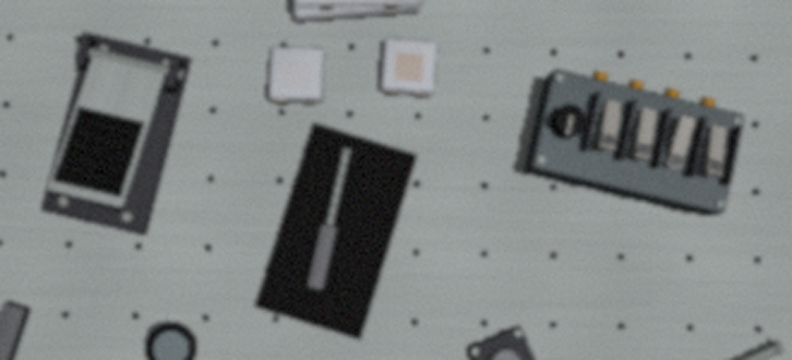

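View pics/side_crop.png

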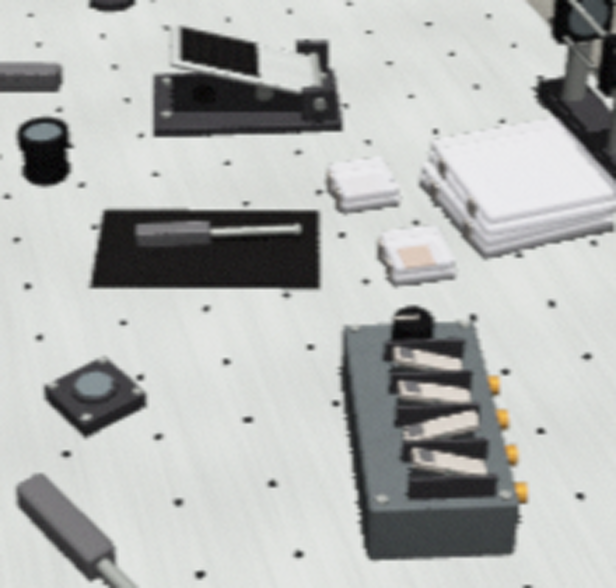

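The crops show the box's near face pointing down in the top picture. The rockers a, b and d have their near ends up, and c is tipped the other way. Next I measure the coarse poses.

```bash
python3 - <<'E'
from h import *
from rig import state,camera
c=camera("top");f=c["frame"].astype(int)
np.set_printoptions(precision=4,suppress=True)
full=lambda p:np.array(p)/2.4+[170,180]
# mat outline
m=(f.max(2)<45).astype(np.uint8); n,l,st,ce=cv2.connectedComponentsWithStats(m)
i=l[240,330]; 
i=[k for k in range(1,n) if st[k,4]>2500 and 278<=st[k,0]<=282][0]
box=cv2.boxPoints(cv2.minAreaRect(np.argwhere(l==i)[:,::-1].astype(np.float32)))
P=onplane(c,box,.004);print("mat",P,[np.linalg.norm(P[k]-P[k-1]) for k in range(4)],P.mean(0))
# driver inside mat
hull=cv2.fillConvexPoly(np.zeros(m.shape,np.uint8),cv2.convexHull(np.argwhere(l==i)[:,::-1].astype(np.int32)),1)
hull=cv2.erode(hull,np.ones((5,5)))
d=((f.max(2)>55)&(hull>0)).astype(np.uint8)
n,l2,st2,_=cv2.connectedComponentsWithStats(d);k=1+st2[1:,4].argmax()
pts=np.argwhere(l2==k)[:,::-1].astype(float)
Pd=onplane(c,pts,.013)[:,:2];mu=Pd.mean(0);v=np.linalg.svd(Pd-mu)[2][0];v*=np.sign(v[0])
t=(Pd-mu)@v;print("driver",len(pts),"axis",v,np.degrees(np.arctan2(v[1],v[0])),"len",t.max()-t.min(),"ends",mu+v*t.min(),mu+v*t.max())
# box top corners (crop px) from picture
cr=full([(555,70),(744,118),(722,214),(530,168)])
B=onplane(c,cr,.055);print("box",B,[np.linalg.norm(B[k]-B[k-1]) for k in range(4)],B.mean(0))
pb=full([(82,35),(190,60),(146,234),(42,208)])
B=onplane(c,pb,.012);print("pedal",B,[np.linalg.norm(B[k]-B[k-1]) for k in range(4)],B.mean(0))
tr=full([(82,107),(143,124),(121,195),(54,180)])
B=onplane(c,tr,.075);print("tread",B,B.mean(0))
E
```

```text
mat [[ 0.4059  0.0965  0.004 ]
 [ 0.6014  0.0414  0.004 ]
 [ 0.5698 -0.0686  0.004 ]
 [ 0.375  -0.0117  0.004 ]] [np.float64(0.11246712382925624), np.float64(0.20308902940462142), np.float64(0.11447889696113786), np.float64(0.20302530770201072)] [0.488  0.0144 0.004 ]
driver 349 axis [ 0.9799 -0.1995] -11.507723078143837 len 0.15659150889916762 ends [0.4236 0.036 ] [0.5771 0.0048]
box [[ 0.6593 -0.2135  0.055 ]
 [ 0.6133 -0.415   0.055 ]
 [ 0.5109 -0.3903  0.055 ]
 [ 0.5544 -0.1876  0.055 ]] [np.float64(0.10814432693376219), np.float64(0.2066925347787259), np.float64(0.10534468043428677), np.float64(0.20735070076353693)] [ 0.5845 -0.3016  0.055 ]
pedal [[0.6921 0.2951 0.012 ]
 [0.6677 0.1771 0.012 ]
 [0.4776 0.217  0.012 ]
 [0.5028 0.3288 0.012 ]] [np.float64(0.19227490534432345), np.float64(0.12051339874332194), np.float64(0.19428708367664024), np.float64(0.11463160877024761)] [0.585  0.2545 0.012 ]
tread [[0.6037 0.2778 0.075 ]
 [0.5877 0.2149 0.075 ]
 [0.5143 0.2342 0.075 ]
 [0.5279 0.3026 0.075 ]] [0.5584 0.2574 0.075 ]
```

```bash
cat >> h.py <<'E'
def downrot(yawx,pitch=0):
    "tool pointing down, tool x along azimuth yawx (deg)"
    a=np.radians(yawx);x=np.array([np.cos(a),np.sin(a),0]);z=np.array([0,0,-1.]);return R.from_matrix(np.c_[x,np.cross(z,x),z])
def rel(s,pos,Rt):
    Rc=R.from_rotvec(s["orientation"])
    t=np.degrees((Rc.inv()*Rt).as_rotvec()); d=Rc.inv().apply(np.array(pos)-s["tool_pos"])*1000
    return np.round(t,1),np.round(d,1)
E
python3 - <<'E'
from h import *
from rig import state
s=state();x=R.from_rotvec(s["orientation"]).as_matrix()[:,0];print(np.degrees(np.arctan2(x[1],x[0])))
print(rel(s,[.40,.04,.24],downrot(159-50)))
E
```

```text
159.27075029390087
(array([-0. ,  0. , 50.3]), array([-359.9, -445.8,   -8.7]))
```

Call:
{"fn": "send_rows", "kwargs": {
  "moves": [
    [0, 0, 10, -36, -44, 0, -1],
    [0, 0, 20, -72, -88, 0, -1],
    [0, 0, 30, -108, -132, 0, -1],
    [0, 0, 40, -144, -176, 0, -1],
    [0, 0, 50, -180, -220, 0, -1]
  ]
}}

```text
time_s: 0.92
tool_pos: [0.3123, 0.3136, 0.2316]
orientation: [1.825, 2.557, 0.002]
contact_force: [1.2, -0.7, -1.0]
opening: 1.001
```

```bash
python3 - <<'E'
from h import *
from rig import state
s=state();print(s["joint_positions"],s["contact_force"]);x=R.from_rotvec(s["orientation"]).as_matrix()[:,0];print(np.degrees(np.arctan2(x[1],x[0])))
print(rel(s,[.41,.04,.24],downrot(60)))
E
```

```text
[-0.90865432  0.4582133   0.02492027  2.09837008 -0.01975013  0.58413995
 -0.53916672] [ 1.18446608 -0.71368634 -1.01625837]
108.94618082996479
(array([ 0. , -0. , 48.9]), array([-290.5,    3.6,   -8.6]))
```

Call:
{"fn": "send_rows", "kwargs": {
  "moves": [
    [0, 0, 10, -58, 0, -2, -1],
    [0, 0, 20, -116, 0, -4, -1],
    [0, 0, 30, -174, 0, -6, -1],
    [0, 0, 40, -232, 2, -8, -1],
    [0, 0, 50, -290, 4, -8, -1]
  ]
}}

```text
time_s: 1.55
tool_pos: [0.412, 0.0412, 0.2397]
orientation: [2.735, 1.546, 0.002]
contact_force: [0.9, 0.1, -0.1]
opening: 1.002
```

```bash
python3 - <<'E'
from h import *
from rig import state
s=state();print(s["joint_positions"],s["contact_force"]);x=R.from_rotvec(s["orientation"]).as_matrix()[:,0];print(np.degrees(np.arctan2(x[1],x[0])))
print(rel(s,[.43,.034,.24],downrot(-11.5)))
E
```

```text
[-0.38083548  0.42239211  0.24734418  2.1686631  -0.1883496   0.56851759
 -0.53679575] [ 0.89686095  0.13330359 -0.14376451]
58.97742621591883
(array([-0. , -0.1, 70.5]), array([ 3.1, 19.1, -0.3]))
```

Call:
{"fn": "send_rows", "kwargs": {
  "moves": [
    [0, 0, 10, 1, 4, 0, -1],
    [0, 0, 20, 2, 8, 0, -1],
    [0, 0, 30, 3, 12, 0, -1],
    [0, 0, 40, 3, 16, 0, -1],
    [0, 0, 50, 3, 19, 0, -1]
  ]
}}

```text
time_s: 2.17
tool_pos: [0.4293, 0.0356, 0.2394]
orientation: [-3.132, -0.245, -0.001]
contact_force: [0.1, -0.2, -0.3]
opening: 1.003
```

Call:
{"fn": "send_rows", "kwargs": {
  "moves": [
    [0, 0, 10, 0, 0, 0, -1],
    [0, 0, 20, 0, 0, 0, -1],
    [0, 0, 20.5, 0, 0, 0, -1],
    [0, 0, 20.5, 0, 0, 0, -1],
    [0, 0, 20.5, 0, 0, 0, -1]
  ]
}}

```text
time_s: 2.8
tool_pos: [0.4291, 0.0356, 0.2393]
orientation: [-3.126, 0.305, -0.0]
contact_force: [-1.1, 0.3, 0.1]
opening: 0.998
```

```bash
python3 - <<'E'
from h import *
from rig import state,camera
s=state();c=camera("wrist");print(s["joint_positions"],s["tool_pos"]);x=R.from_rotvec(s["orientation"]).as_matrix()[:,0];print(np.degrees(np.arctan2(x[1],x[0])))
cv2.imwrite("pics/w1.png",c["frame"][:,:,::-1])
f=c["frame"].astype(int);print(f[::60,::80].max(2))
E
```

```text
[-0.59776982  0.50309064  0.62953054  2.13621181 -0.49166189  0.64613156
 -1.39082445] [0.42906085 0.03558353 0.23934266]
-11.130566703597422
[[178 175 225 234 224 185 217  35]
 [222 223 222 220  55  29 218 223]
 [ 32  36 221 213  30 223 225 221]
 [213 218 224 172 136 221 224 223]
 [226 223 219  90  28 223  44 222]
 [ 36  46  93 223 214 215 220 216]
 [221 137  11 222 221 221  17 225]
 [221  12  12  92 224 226  16  13]]
```

View pics/w1.png

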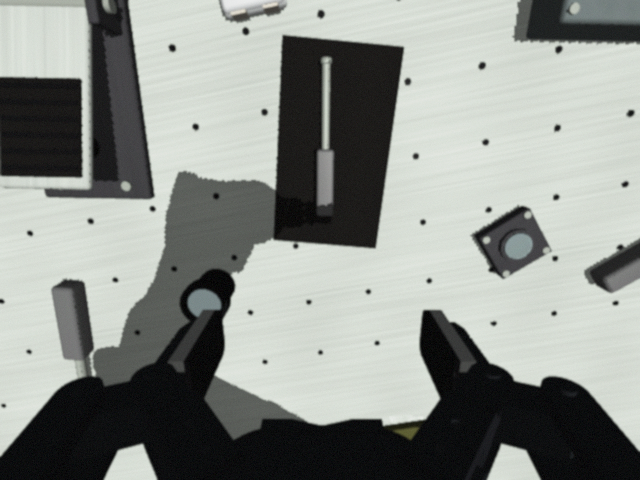

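Wrist view: driver on the mat, tip at (326,57), shaft and handle meet at (325,150), handle end at about (325,215) in shadow.

```bash
python3 - <<'E'
from h import *
from rig import state,camera
np.set_printoptions(precision=4,suppress=True)
s=state();c=camera("wrist");f=c["frame"].astype(int).max(2)
sub=np.zeros(f.shape,np.uint8);sub[48:225,295:370]=1
m=((f>45)&(sub>0)).astype(np.uint8)
n,l,st,ce=cv2.connectedComponentsWithStats(m);k=1+st[1:,4].argmax();print(st[k])
for r in range(54,222,6):
    x=np.where(l[r]==k)[0]
    if len(x): print(r,x.min(),x.max(),end="; ")
rows=[];
for r in range(64,206,2):
    x=np.where(l[r]==k)[0]; rows.append(((x.min()+x.max())/2,r))
P=onplane(c,rows[:40],.015,s)
v=np.polyfit(P[:,0],P[:,1],1);print("\nshaft dir",np.degrees(np.arctan(v[0])))
rows=np.array(rows);hm=rows[:,1]>156
for nm,sel,z in(("shaft",rows[:,1]<146,.014),("handle",hm,.020)):
    P=onplane(c,rows[sel],z,s);v=np.polyfit(P[:,0],P[:,1],1);print(nm,np.degrees(np.arctan(v[0])),P[0],P[-1])
print("tip",onplane(c,[(326,57)],.015,s),"joint",onplane(c,[(325,150)],.022,s),onplane(c,[(325,150)],.013,s))
E
```

```text
[ 316   55   19  160 2063]
60 320 332; 66 321 330; 72 321 330; 78 321 330; 84 321 330; 90 321 330; 96 321 330; 102 321 330; 108 321 330; 114 321 330; 120 321 330; 126 321 329; 132 321 329; 138 321 329; 144 321 329; 150 317 333; 156 316 334; 162 316 333; 168 316 333; 174 317 333; 180 316 333; 186 316 333; 192 316 333; 198 316 333; 204 316 333; 210 318 330; 
shaft dir -11.383590241957608
shaft -11.399390800651316 [0.5691 0.0047 0.014 ] [0.4967 0.0197 0.014 ]
handle -11.329200613693734 [0.4834 0.0224 0.02  ] [0.4365 0.032  0.02  ]
tip [[0.5748 0.0036 0.015 ]] joint [[0.4913 0.0209 0.022 ]] [[0.4908 0.0209 0.013 ]]
```

```bash
python3 - <<'E'
from h import *
from rig import state
s=state();print(rel(s,[.4569,.0275,.06],downrot(-11.4)),rel(s,[.4569,.0275,.006],downrot(-11.4)))
E
```

```text
(array([-0. , -0. ,  0.2]), array([ 28.9,   2.5, 179.3])) (array([-0. , -0. ,  0.2]), array([ 28.9,   2.6, 233.3]))
```

Call:
{"fn": "send_rows", "kwargs": {
  "moves": [
    [0, 0, 0.2, 12, 1, 50, -1],
    [0, 0, 0.2, 24, 2, 105, -1],
    [0, 0, 0.2, 29, 2.5, 160, -1],
    [0, 0, 0.2, 29, 2.5, 200, -1],
    [0, 0, 0.2, 29, 2.5, 220, -1]
  ],
  "force": 90
}}

```text
time_s: 3.52
tool_pos: [0.4564, 0.0273, 0.0173]
orientation: [-3.125, 0.313, 0.003]
contact_force: [-0.3, 0.3, 0.4]
opening: 0.999
```

```bash
python3 - <<'E'
from h import *
from rig import state,camera
s=state();c=camera("wrist");cv2.imwrite("pics/w2.png",c["frame"][:,:,::-1])
print(rel(s,[.4569,.0275,.006],downrot(-11.4)),s["contact_force"])
E
```

```text
(array([-0. ,  0.1, -0. ]), array([ 0.4, -0.2, 11.3])) [-0.29214349  0.26149484  0.388698  ]
```

View pics/w2.png

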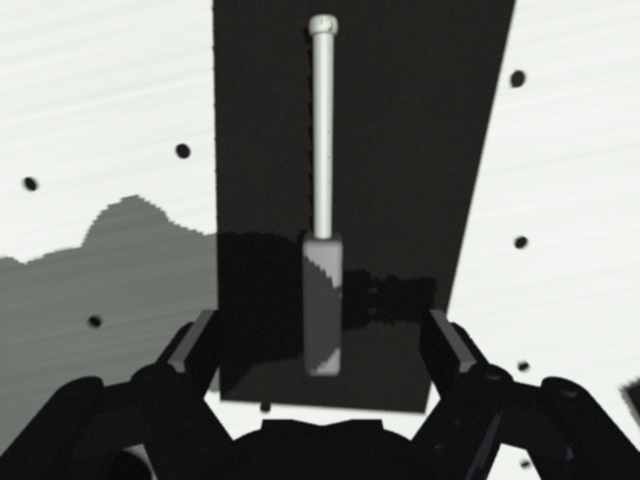

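The handle is centred between the open fingers at column 322, with its axis vertical in the picture. I go down and close.

Call:
{"fn": "send_rows", "kwargs": {
  "moves": [
    [0, 0, 0, 0.4, -0.2, 8, -1],
    [0, 0, 0, 0.4, -0.2, 11.5, -1],
    [0, 0, 0, 0.4, -0.2, 11.5, 1],
    [0, 0, 0, 0.4, -0.2, 11.5, 1],
    [0, 0, 0, 0.4, -0.2, 11.5, 1]
  ],
  "force": 90
}}

```text
time_s: 4.2
tool_pos: [0.4587, 0.0277, 0.0089]
orientation: [3.126, -0.314, -0.002]
contact_force: [0.5, -0.3, -0.1]
opening: 0.375
```

Call:
{"fn": "send_rows", "kwargs": {
  "moves": [
    [0, 0, 0, 0, 0, 0, 1],
    [0, 0, 0, 0, 0, 0, 1],
    [0, 0, 0, 0, 0, 0, 1],
    [0, 0, 0, 0, 0, -10, 1],
    [0, 0, 0, 0, 0, -20, 1]
  ]
}}

```text
time_s: 4.82
tool_pos: [0.4584, 0.0276, 0.0288]
orientation: [3.126, -0.313, -0.004]
contact_force: [0.1, -0.5, -0.4]
opening: 0.179
```

```bash
python3 - <<'E'
from h import *
from rig import state,camera
s=state();c=camera("wrist");cv2.imwrite("pics/w3.png",c["frame"][:,:,::-1])
c=camera("side");cv2.imwrite("pics/s3.png",cv2.resize(c["frame"][190:340,230:400],None,fx=3,fy=3)[:,:,::-1])
print(s["contact_force"],s["opening"]*85,s["tool_pos"])
E
```

```text
[ 0.113448   -0.50977272 -0.39970013] 15.241402770817102 [0.45836378 0.02764676 0.0288324 ]
```

View pics/w3.png

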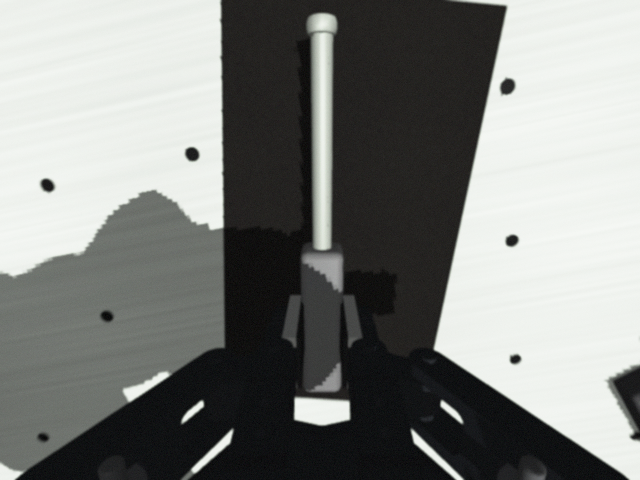

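View pics/s3.png

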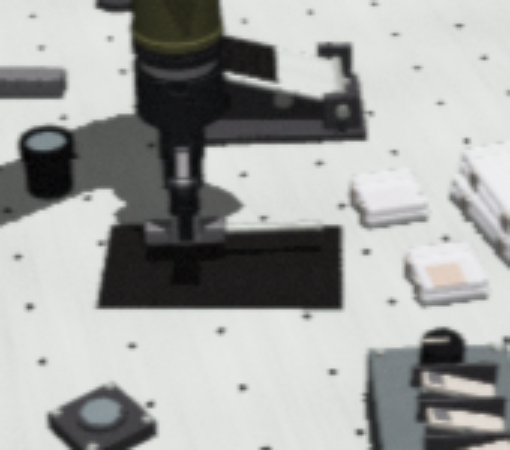

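The driver is held level and lifted clear (side view), with the tip at (322,14) in the wrist view. I go to a viewing pose in front of the box.

```bash
python3 - <<'E'
from h import *
from rig import state,camera
s=state();Rt=R.from_rotvec(s["orientation"])
c=camera("wrist");
for x in(.1165,.1185): print(proj(c,s["tool_pos"]+Rt.apply([[x,0,-.004-5.5e-3],[x,-.0055,-.004],[x,.0055,-.004],[33e-3,0,-.013]]),s).round(1).tolist())
print(rel(s,[.419,-.264,.17],downrot(-13)))
E
```

```text
[[324.2, 19.4], [308.4, 24.3], [339.9, 24.3], [323.8, 257.4]]
[[324.3, 12.4], [308.3, 17.7], [340.0, 17.7], [323.8, 257.4]]
(array([0. , 0. , 1.6]), array([  18.5,  293.9, -140.6]))
```

Call:
{"fn": "send_rows", "kwargs": {
  "moves": [
    [0, 0, 0, 0, 0, -50, 1],
    [0, 0, 0.5, 0, 15, -100, 1],
    [0, 0, 1, 5, 55, -135, 1],
    [0, 0, 1.6, 10, 110, -140, 1],
    [0, 0, 1.6, 15, 170, -140, 1]
  ]
}}

```text
time_s: 5.6
tool_pos: [0.4403, -0.1428, 0.1689]
orientation: [3.122, -0.352, -0.001]
contact_force: [0.4, -1.3, -0.9]
opening: 0.178
```

Call:
{"fn": "send_rows", "kwargs": {
  "moves": [
    [0, 0, 0, 1, 50, 0, 1],
    [0, 0, 0, 2, 95, 0, 1],
    [0, 0, 0, 3, 120, 0, 1],
    [0, 0, 0, 3, 124, 0, 1],
    [0, 0, 0, 3, 124, 0, 1]
  ]
}}

```text
time_s: 6.22
tool_pos: [0.4147, -0.2623, 0.1682]
orientation: [-3.12, 0.355, 0.005]
contact_force: [-0.8, 0.6, -2.0]
opening: 0.182
```

```bash
python3 - <<'E'
from h import *
from rig import state,camera
s=state();c=camera("wrist");cv2.imwrite("pics/w4.png",c["frame"][:,:,::-1])
print(s["contact_force"],s["opening"]*85,s["tool_pos"],s["joint_positions"])
np.save("w4.npy",dict(s=s,c=c),allow_pickle=True)
E
```

```text
[-0.76716679  0.64470325 -1.96806432] 15.46118989874001 [ 0.41472477 -0.26227224  0.16819374] [ 0.14600747  0.68836975  0.53974678  2.0473076  -0.6390181   0.57887743
 -0.66072341]
```

View pics/w4.png

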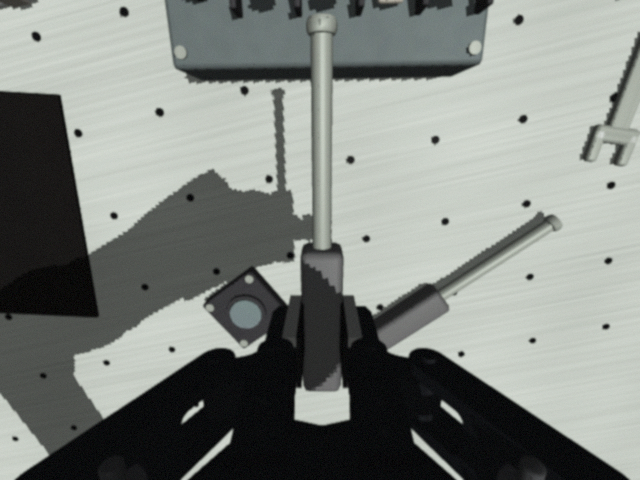

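Only the box's near edge shows (rows 60–75). I move 100 mm forward and 30 mm up to see the rockers.

Call:
{"fn": "send_rows", "kwargs": {
  "moves": [
    [0, 0, 0, 25, 8, -10, 1],
    [0, 0, 0, 50, 16, -20, 1],
    [0, 0, 0, 80, 24, -30, 1],
    [0, 0, 0, 90, 30, -30, 1],
    [0, 0, 0, 90, 30, -30, 1]
  ]
}}

```text
time_s: 6.9
tool_pos: [0.4954, -0.312, 0.1977]
orientation: [-3.121, 0.355, 0.005]
contact_force: [-0.6, 0.7, 0.0]
opening: 0.177
```

```bash
python3 - <<'E'
from h import *
from rig import state,camera
s=state();c=camera("wrist");cv2.imwrite("pics/w5.png",c["frame"][:,:,::-1])
print(s["contact_force"],s["opening"]*85,s["tool_pos"],s["joint_positions"])
import pickle;pickle.dump(dict(s=s,c=c),open("w5.pkl","wb"))
E
```

```text
[-0.61070939  0.74526678  0.03944062] 15.032208219180221 [ 0.49541156 -0.3120058   0.19774794] [ 0.1456709   0.76069014  0.61514016  1.74494562 -0.57033478  0.82556428
 -0.76671235]
```

View pics/w5.png

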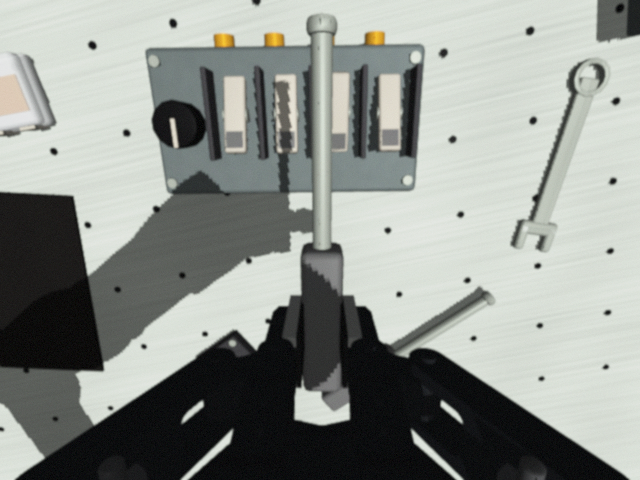

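Box top corners are at about (147,48), (424,45), (414,189) and (166,192). The dial is at (178,124). Rocker b spans x 275–298 with its near end at row 152.

```bash
python3 - <<'E'
from h import *
import pickle
D=pickle.load(open("w5.pkl","rb"));s,c=D["s"],D["c"]
np.set_printoptions(precision=4,suppress=True)
f=c["frame"];cv2.imwrite("pics/w5c.png",cv2.resize(f[30:210,130:440],None,fx=2.5,fy=2.5,interpolation=cv2.INTER_CUBIC)[:,:,::-1])
B=onplane(c,[(147,48),(424,45),(414,189),(166,192)],.055,s);print(B,[np.linalg.norm(B[k]-B[k-1]) for k in range(4)],B.mean(0))
ey=(B[0]+B[3]-B[1]-B[2])[:2];print("yaw",np.degrees(np.arctan2(-ey[0],ey[1])))
S=onplane(c,[(153,61),(417,57),(408,181),(172,184)],.056,s);print("screw",S.mean(0));ey=(S[0]+S[3]-S[1]-S[2])[:2];print("yaw",np.degrees(np.arctan2(-ey[0],ey[1])))
print("b near end",onplane(c,[(287,152)],.079,s))
E
```

```text
[[ 0.6601 -0.2171  0.055 ]
 [ 0.6162 -0.4159  0.055 ]
 [ 0.513  -0.3938  0.055 ]
 [ 0.5569 -0.192   0.055 ]] [np.float64(0.10615439654650852), np.float64(0.20354694751496924), np.float64(0.10556232593469146), np.float64(0.2065941837344582)] [ 0.5866 -0.3047  0.055 ]
yaw -12.356366702400242
screw [ 0.5858 -0.3044  0.056 ]
yaw -12.228750241080416
b near end [[ 0.5662 -0.3012  0.079 ]]
```

View pics/w5c.png

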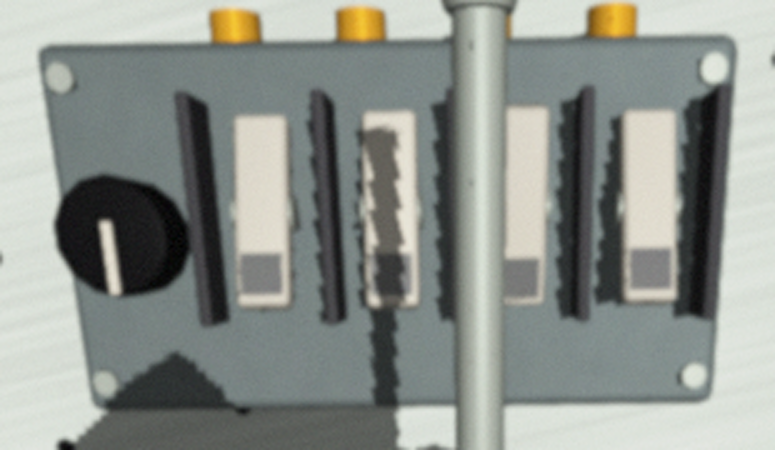

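```bash
python3 - <<'E'
from h import *
from rig import state
s=state();print(rel(s,[.4585,-.2777,.10],downrot(-12.3)))
E
```

```text
(array([-0. ,  0.3, -0.7]), array([-42.4, -25. ,  97.9]))
```

Call:
{"fn": "send_rows", "kwargs": {
  "moves": [
    [0, 0.2, -0.3, -20, -12, 20, 1],
    [0, 0.3, -0.7, -40, -24, 50, 1],
    [0, 0.3, -0.7, -42.4, -25, 75, 1],
    [0, 0.3, -0.7, -42.4, -25, 97, 1],
    [0, 0.3, -0.7, -42.4, -25, 97, 1]
  ]
}}

```text
time_s: 7.58
tool_pos: [0.4576, -0.2774, 0.1004]
orientation: [-3.121, 0.338, 0.002]
contact_force: [0.1, 0.4, 0.7]
opening: 0.183
```

```bash
python3 - <<'E'
from h import *
from rig import state,camera
s=state();c=camera("wrist");cv2.imwrite("pics/w6.png",c["frame"][:,:,::-1])
print(s["contact_force"],s["opening"]*85,s["tool_pos"],rel(s,[.4585,-.2777,.08],downrot(-12.3)))
c=camera("side");cv2.imwrite("pics/s6.png",cv2.resize(c["frame"][260:400,300:460],None,fx=4,fy=4,interpolation=cv2.INTER_CUBIC)[:,:,::-1])
E
```

```text
[0.07487015 0.41300561 0.69943916] 15.590249390488227 [ 0.45764827 -0.27739518  0.10037459] (array([-0.1,  0.1, -0.1]), array([ 0.9,  0.2, 20.4]))
```

View pics/w6.png

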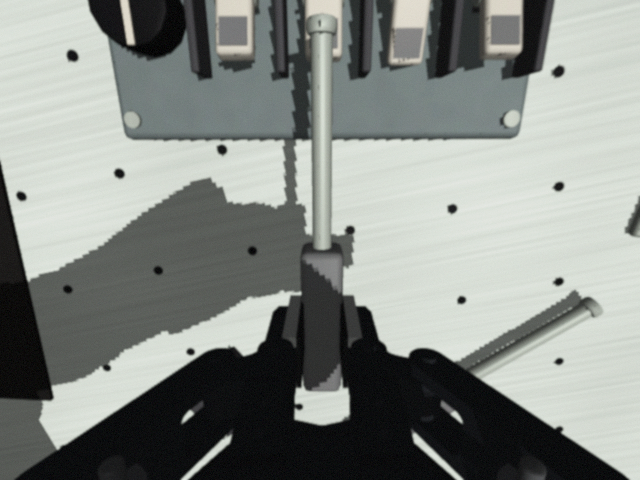

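View pics/s6.png

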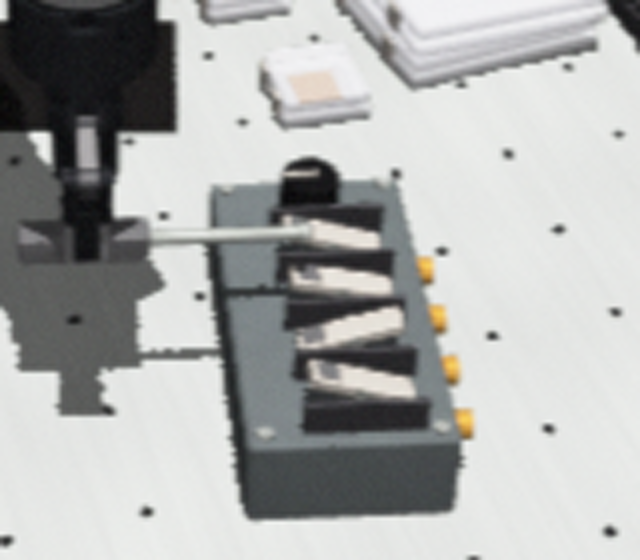

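The tip at (322,25) lies over rocker b (307–341), between its two fins. I press down.

Call:
{"fn": "send_rows", "kwargs": {
  "moves": [
    [0, 0, 0, 0.9, 0.4, 10, 1],
    [0, 0, 0, 0.9, 0.4, 18, 1],
    [0, 0, 0, 0.9, 0.4, 23, 1],
    [0, 0, 0, 0.9, 0.4, 27, 1],
    [0, 0, 0, 0.9, 0.4, 30, 1]
  ]
}}

```text
time_s: 8.3
tool_pos: [0.4606, -0.2799, 0.0717]
orientation: [3.122, -0.338, 0.005]
contact_force: [-2.3, 0.4, 2.6]
opening: 0.182
```

```bash
python3 - <<'E'
from h import *
from rig import state,camera
s=state();c=camera("wrist");cv2.imwrite("pics/w7.png",c["frame"][:,:,::-1])
print(s["contact_force"],s["opening"]*85,s["tool_pos"])
c=camera("side");cv2.imwrite("pics/s7.png",cv2.resize(c["frame"][260:400,300:460],None,fx=4,fy=4,interpolation=cv2.INTER_CUBIC)[:,:,::-1])
E
```

```text
[-2.27759943  0.41042973  2.61366635] 15.450853390843012 [ 0.46056047 -0.27993396  0.07165354]
```

View pics/w7.png

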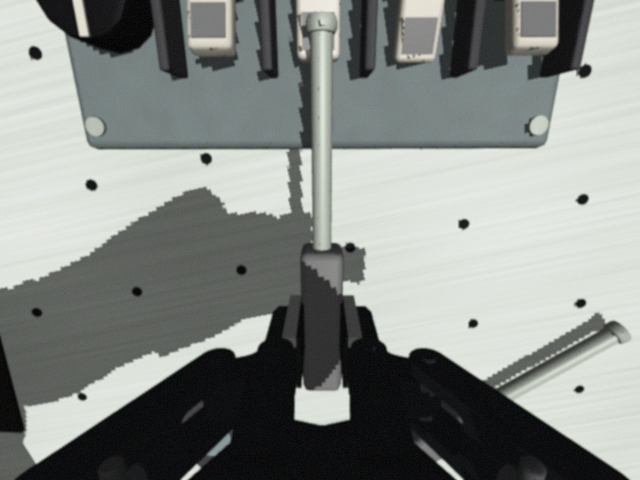

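View pics/s7.png

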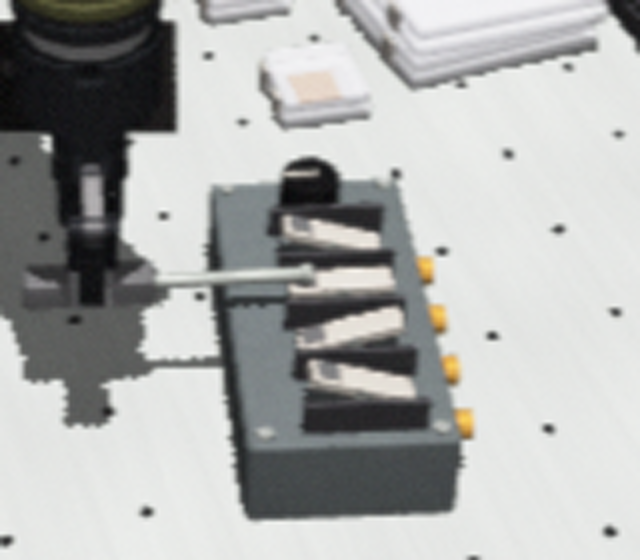

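Rocker b is about half-way over (2.6 N). The tip is still on it at (320,25), so I keep pressing.

Call:
{"fn": "send_rows", "kwargs": {
  "moves": [
    [0, 0, 0, -1, 0, 2, 1],
    [0, 0, 0, -1, 0, 4, 1],
    [0, 0, 0, -1, 0, 6, 1],
    [0, 0, 0, -1, 0, 7, 1],
    [0, 0, 0, -1, 0, 7, 1]
  ]
}}

```text
time_s: 9.02
tool_pos: [0.4602, -0.2798, 0.0648]
orientation: [3.122, -0.337, 0.007]
contact_force: [0.3, 0.1, 5.7]
opening: 0.182
```

```bash
python3 - <<'E'
from h import *
from rig import state,camera
s=state();
print(s["contact_force"],s["opening"]*85,s["tool_pos"])
c=camera("side");cv2.imwrite("pics/s8.png",cv2.resize(c["frame"][260:400,300:460],None,fx=4,fy=4,interpolation=cv2.INTER_CUBIC)[:,:,::-1])
E
```

```text
[0.26991189 0.06267321 5.71461861] 15.461215096596424 [ 0.46023064 -0.27978439  0.06483732]
```

View pics/s8.png

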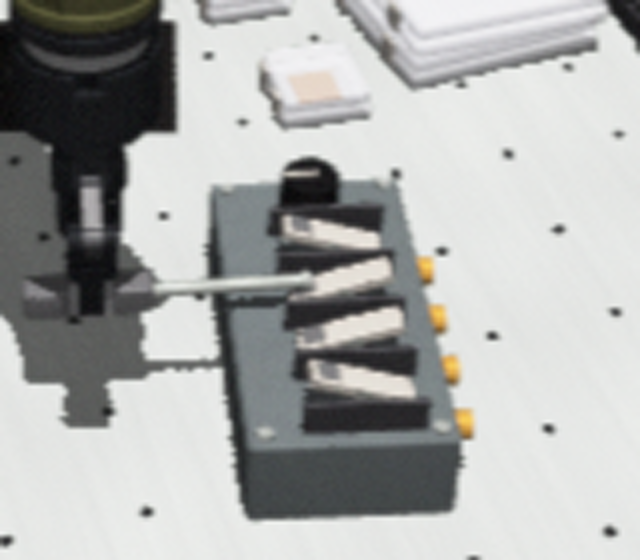

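Rocker b now looks parallel to c, at 5.7 N. I press 3 mm more to be sure it is against its stop.

Call:
{"fn": "send_rows", "kwargs": {
  "moves": [
    [0, 0, 0, 0, 0, 1, 1],
    [0, 0, 0, 0, 0, 2, 1],
    [0, 0, 0, 0, 0, 3, 1],
    [0, 0, 0, 0, 0, 3, 1],
    [0, 0, 0, 0, 0, 3, 1]
  ],
  "force": 110
}}

```text
time_s: 9.7
tool_pos: [0.4602, -0.2799, 0.0623]
orientation: [3.122, -0.337, 0.007]
contact_force: [-2.5, 0.7, 9.7]
opening: 0.172
```

Call:
{"fn": "send_rows", "kwargs": {
  "moves": [
    [0, 0, 0, 0, 0, -15, 1],
    [0, 0, 0, -2, 0, -35, 1],
    [0, 0, 0, -20, 0, -70, 1],
    [0, 0, 0, -40, 0, -100, 1],
    [0, 0, 0, -40, 0, -100, 1]
  ]
}}

```text
time_s: 10.32
tool_pos: [0.4196, -0.2708, 0.1632]
orientation: [3.122, -0.339, 0.007]
contact_force: [-0.1, 0.0, -1.2]
opening: 0.172
```

```bash
python3 - <<'E'
from h import *
from rig import state,camera
s=state();
print(s["contact_force"],s["opening"]*85,s["tool_pos"])
c=camera("side");cv2.imwrite("pics/s9.png",cv2.resize(c["frame"][240:400,280:460],None,fx=4,fy=3.7,interpolation=cv2.INTER_CUBIC)[:,:,::-1])
s=state();c=camera("wrist");cv2.imwrite("pics/w9.png",c["frame"][:,:,::-1])
E
```

```text
[-0.09886782  0.04593086 -1.19650066] 14.630980071067341 [ 0.41960213 -0.27080415  0.16316615]
```

View pics/s9.png

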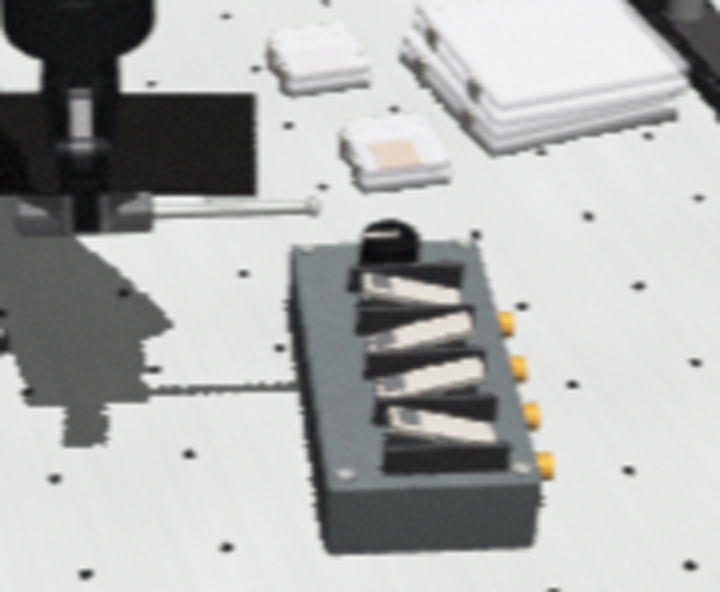

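View pics/w9.png

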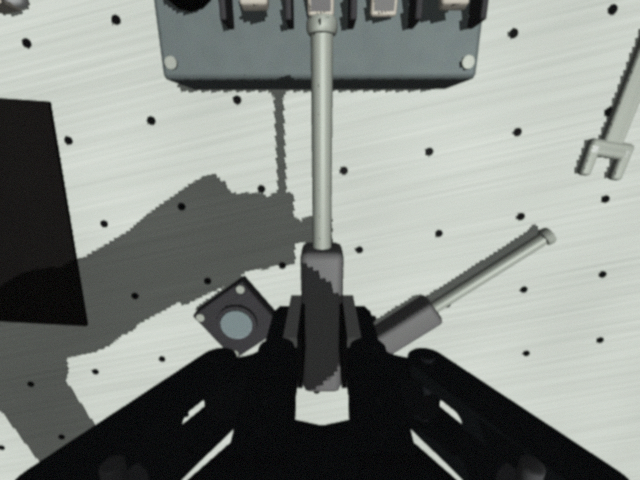

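Rocker b now matches c, while a and d are unchanged, and the driver is still straight in the grip. I take it back to the mat.

```bash
python3 - <<'E'
from h import *
from rig import state
s=state();print(rel(s,[.4585,.0277,.12],downrot(-11.4)))
E
```

```text
(array([-0. , -0.2, -0.9]), array([ -26.8, -299.1,   41.2]))
```

Call:
{"fn": "send_rows", "kwargs": {
  "moves": [
    [0, 0, -0.5, -5, -55, 0, 1],
    [0, 0, -0.9, -10, -113, 5, 1],
    [0, 0, -0.9, -15, -172, 15, 1],
    [0, 0, -0.9, -20, -230, 25, 1],
    [0, -0.2, -0.9, -26.5, -285, 35, 1]
  ]
}}

```text
time_s: 11.05
tool_pos: [0.4559, 0.0159, 0.1247]
orientation: [3.126, -0.31, -0.002]
contact_force: [0.8, -0.4, -1.2]
opening: 0.173
```

```bash
python3 - <<'E'
from h import *
from rig import state
s=state();print(rel(s,[.4585,.0277,.03],downrot(-11.4)))
E
```

```text
(array([0. , 0.1, 0.1]), array([  0.4, -12.1,  94.7]))
```

Call:
{"fn": "send_rows", "kwargs": {
  "moves": [
    [0, 0, 0, 0.4, -6, 30, 1],
    [0, 0, 0, 0.4, -12, 60, 1],
    [0, 0, 0, 0.4, -12, 85, 1],
    [0, 0, 0, 0.4, -12, 98, 1],
    [0, 0, 0, 0.4, -12, 100, 1]
  ]
}}

```text
time_s: 11.68
tool_pos: [0.4578, 0.0254, 0.0245]
orientation: [-3.126, 0.313, 0.005]
contact_force: [-0.7, -0.1, -0.4]
opening: 0.171
```

```bash
python3 - <<'E'
from h import *
from rig import state,camera
s=state();print(s["tool_pos"],s["contact_force"],rel(s,[.4585,.0277,.009],downrot(-11.4)))
c=camera("wrist");cv2.imwrite("pics/w10.png",c["frame"][:,:,::-1])
c=camera("side");cv2.imwrite("pics/s10.png",cv2.resize(c["frame"][210:320,240:380],None,fx=5,fy=5,interpolation=cv2.INTER_CUBIC)[:,:,::-1])
E
```

```text
[0.45775846 0.02535606 0.02448224] [-0.71145613 -0.07763721 -0.42100393] (array([ 0. ,  0.2, -0. ]), array([ 0.3, -2.4, 15.5]))
```

View pics/s10.png

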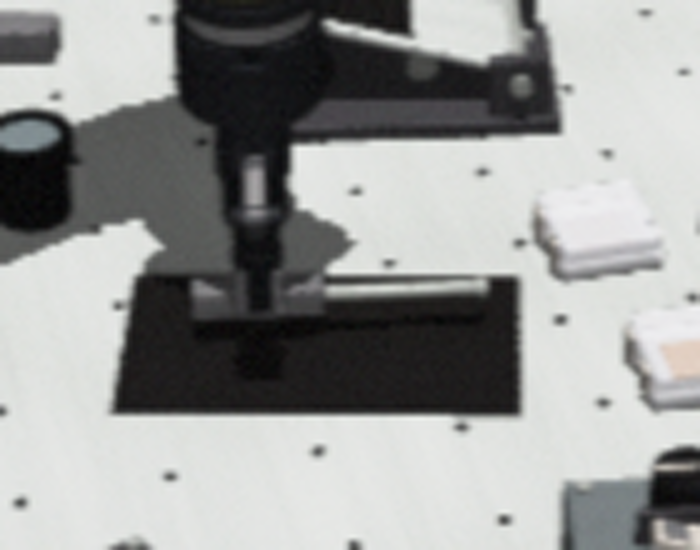

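View pics/w10.png

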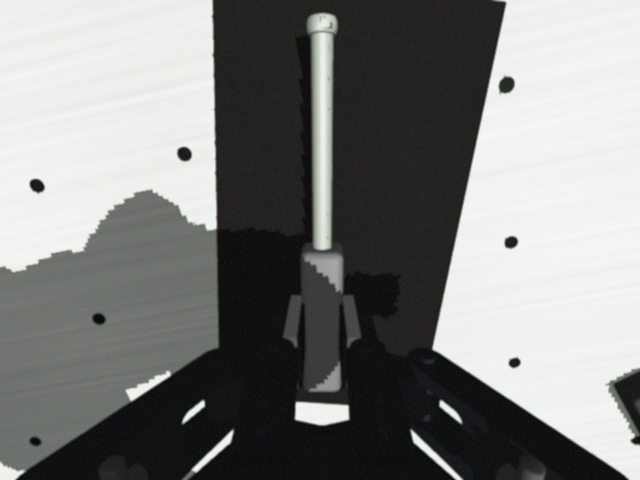

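The driver is level over the mat. I lower the last 15.5 mm.

Call:
{"fn": "send_rows", "kwargs": {
  "moves": [
    [0, 0, 0, 0, -1, 6, 1],
    [0, 0, 0, 0, -2, 11, 1],
    [0, 0, 0, 0, -2, 14, 1],
    [0, 0, 0, 0, -2, 15.5, 1],
    [0, 0, 0, 0, -2, 15.5, 1]
  ]
}}

```text
time_s: 12.4
tool_pos: [0.4586, 0.0268, 0.0107]
orientation: [3.125, -0.313, -0.0]
contact_force: [0.0, -0.6, 0.4]
opening: 0.171
```

Call:
{"fn": "send_rows", "kwargs": {
  "moves": [
    [0, 0, 0, 0, 0, 0, 0.3],
    [0, 0, 0, 0, 0, 0, -0.3],
    [0, 0, 0, 0, 0, 0, -1],
    [0, 0, 0, 0, 0, 0, -1],
    [0, 0, 0, 0, 0, 0, -1]
  ]
}}

```text
time_s: 13.02
tool_pos: [0.4587, 0.0268, 0.0108]
orientation: [3.125, -0.313, -0.0]
contact_force: [-0.2, -0.4, -0.3]
opening: 1.005
```

Call:
{"fn": "send_rows", "kwargs": {
  "moves": [
    [0, 0, 0, 0, 0, 0, -1],
    [0, 0, 0, 0, 0, -20, -1],
    [0, 0, 0, 0, 0, -60, -1],
    [0, 0, 0, 0, 0, -120, -1],
    [0, 0, 0, 0, 0, -170, -1]
  ]
}}

```text
time_s: 13.65
tool_pos: [0.4584, 0.027, 0.1827]
orientation: [3.125, -0.313, -0.0]
contact_force: [0.7, 1.9, -0.3]
opening: 0.999
```

```bash
python3 - <<'E'
from h import *
from rig import state,camera
s=state();print(s["tool_pos"],s["contact_force"],s["opening"])
c=camera("wrist");cv2.imwrite("pics/w11.png",c["frame"][:,:,::-1])
c=camera("side");cv2.imwrite("pics/s11.png",cv2.resize(c["frame"][190:330,230:430],None,fx=4,fy=4,interpolation=cv2.INTER_CUBIC)[:,:,::-1])
E
```

```text
[0.45842006 0.02703208 0.18266441] [ 0.69732036  1.94239056 -0.29838592] 0.9994337714782374
```

View pics/s11.png

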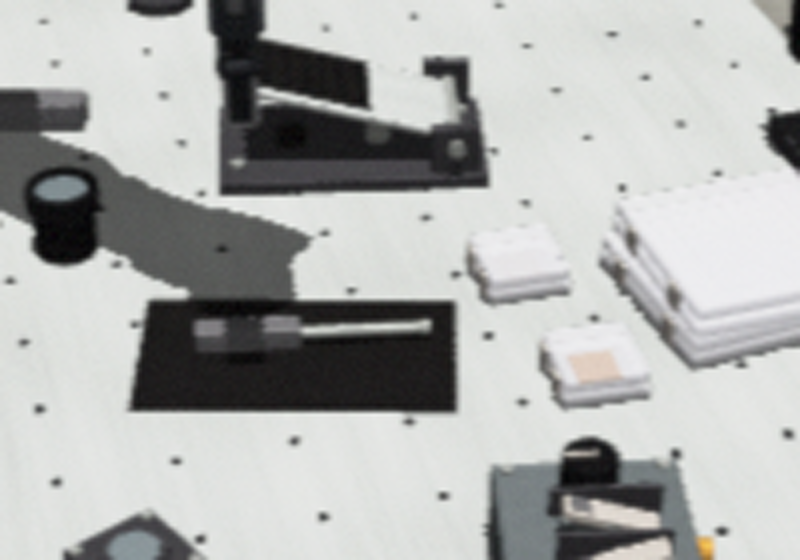

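View pics/w11.png

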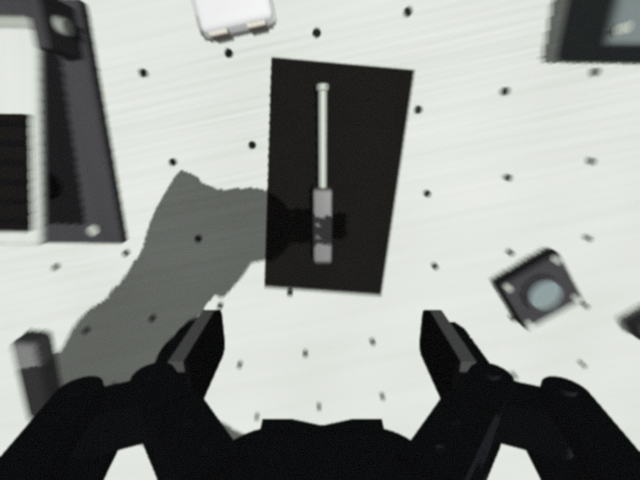

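The driver lies flat on the mat, released, at (322,85)–(322,262). Next I shut the gripper and move to view the pedal.

```bash
python3 - <<'E'
from h import *
from rig import state
s=state();print(rel(s,[.465,.27,.20],downrot(-11)))
E
```

```text
(array([-0. , -0.5, -0.4]), array([ -44.4, -239.4,  -15.4]))
```

Call:
{"fn": "send_rows", "kwargs": {
  "moves": [
    [0, 0, 0, -10, -50, -5, 1],
    [0, 0, 0, -20, -105, -15, 1],
    [0, 0, 0, -30, -165, -17, 1],
    [0, -0.4, -0.4, -40, -220, -17, 1],
    [0, -0.4, -0.4, -44, -239, -17, 1]
  ]
}}

```text
time_s: 14.38
tool_pos: [0.4616, 0.2743, 0.1963]
orientation: [-3.127, 0.291, 0.014]
contact_force: [-0.2, -0.2, -0.2]
opening: -0.0
```

Call:
{"fn": "send_rows", "kwargs": {
  "moves": [
    [0, 0, 0, 0, 0, 0, 1],
    [0, 0, 0, 0, 0, 0, 1],
    [0, 0, 0, 0, 0, 0, 1],
    [0, 0, 0, 0, 0, 0, 1],
    [0, 0, 0, 0, 0, 0, 1]
  ]
}}

```text
time_s: 15.0
tool_pos: [0.4631, 0.2694, 0.1977]
orientation: [-3.127, 0.303, 0.011]
contact_force: [-0.5, -0.0, 0.0]
opening: -0.003
```

```bash
python3 - <<'E'
from h import *
from rig import state,camera
s=state();print(s["tool_pos"],s["contact_force"],s["opening"],s["joint_positions"])
c=camera("wrist");cv2.imwrite("pics/w12.png",c["frame"][:,:,::-1])
import pickle;pickle.dump(dict(s=s,c=c),open("w12.pkl","wb"))
E
```

```text
[0.46307734 0.26941208 0.19773495] [-0.50368821 -0.02412172  0.03403787] -0.0029624593619995685 [-1.03370586  0.74539414  0.75334924  1.89372682 -0.71025646  0.79929112
 -1.65121319]
```

View pics/w12.png

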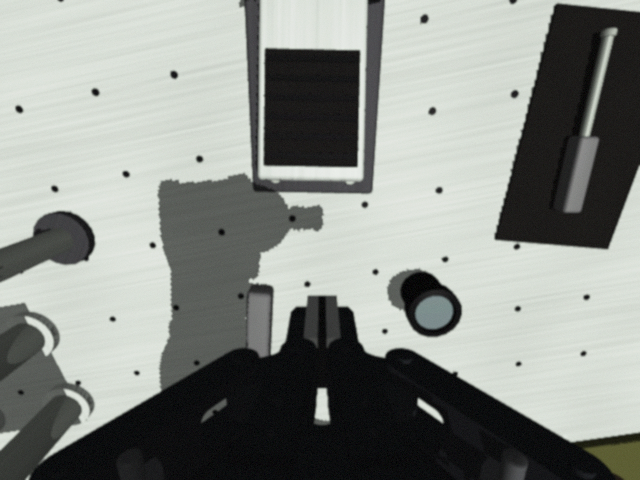

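Plate near edge at row 180 (x 260–363); tread corners (265,49) to (358,167).

```bash
python3 - <<'E'
from h import *
import pickle
D=pickle.load(open("w12.pkl","rb"));s,c=D["s"],D["c"]
np.set_printoptions(precision=4,suppress=True)
for z in(.080,.085):
    E=onplane(c,[(258,180),(364,181)],z,s);print("near edge",E,np.linalg.norm(E[0]-E[1]),E.mean(0))
N=onplane(c,[(264,165),(358,167)],.081,s);F=onplane(c,[(265,49),(359,51)],.062,s)
d=F.mean(0)-N.mean(0);print("tread",N.mean(0),F.mean(0),np.linalg.norm(d),"yaw",np.degrees(np.arctan2(d[1],d[0])))
B=onplane(c,[(254,191),(371,192)],.012,s);print("base near",B,np.linalg.norm(B[0]-B[1]),B.mean(0))
E
```

```text
near edge [[0.5175 0.3084 0.08  ]
 [0.5014 0.2303 0.08  ]] 0.07968512430927968 [0.5095 0.2694 0.08  ]
near edge [[0.518  0.3073 0.085 ]
 [0.5023 0.2308 0.085 ]] 0.07814461056571922 [0.5101 0.2691 0.085 ]
tread [0.52   0.2671 0.081 ] [0.5979 0.2509 0.062 ] 0.08180304597644782 yaw -11.769369127573373
base near [[0.5013 0.3289 0.012 ]
 [0.4788 0.219  0.012 ]] 0.11222864349292641 [0.4901 0.2739 0.012 ]
```

```bash
python3 - <<'E'
from h import *
from rig import state
s=state();print(rel(s,[.543,.262,.09],downrot(-11.7)))
E
```

```text
(array([0. , 0.4, 0.6]), array([ 80.7,  -7.9, 107.1]))
```

Call:
{"fn": "send_rows", "kwargs": {
  "moves": [
    [0, 0.2, 0.3, 30, -4, 15, 1],
    [0, 0.4, 0.6, 65, -7, 40, 1],
    [0, 0.4, 0.6, 80, -8, 70, 1],
    [0, 0.4, 0.6, 80.5, -8, 98, 1],
    [0, 0.4, 0.6, 80.5, -8, 105, 1]
  ],
  "force": 60
}}

```text
time_s: 15.68
tool_pos: [0.5416, 0.262, 0.0903]
orientation: [3.123, -0.318, -0.005]
contact_force: [-0.3, 0.9, 0.3]
opening: 0.002
```

```bash
python3 - <<'E'
from h import *
from rig import state,camera
s=state();print(s["tool_pos"],s["contact_force"],rel(s,[.543,.262,.075],downrot(-11.7)))
c=camera("wrist");cv2.imwrite("pics/w13.png",c["frame"][:,:,::-1])
E
```

```text
[0.54157397 0.26204227 0.09030569] [-0.3363418   0.86006279  0.29582576] (array([0.1, 0.2, 0.1]), array([ 1.5, -0.3, 15.3]))
```

View pics/w13.png

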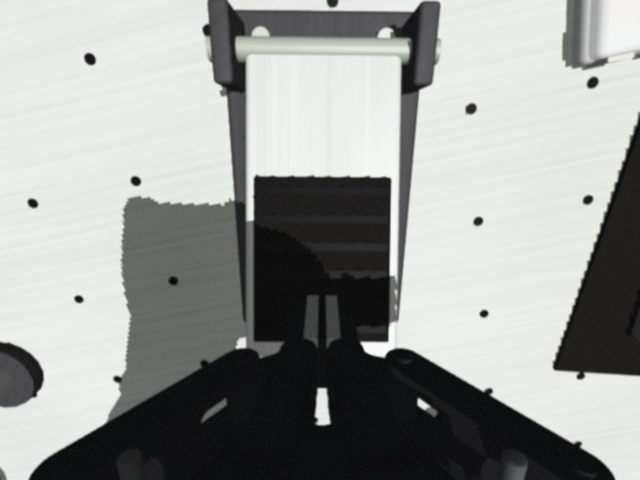

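The fingertips at (322,300) are centred on the tread (254–390), with hinge up the picture at row 47. I press.

Call:
{"fn": "send_rows", "kwargs": {
  "moves": [
    [0, 0, 0, 1, 0, 10, 1],
    [0, 0, 0, 1, 0, 17, 1],
    [0, 0, 0, 1, 0, 25, 1],
    [0, 0, 0, 1, 0, 33, 1],
    [0, 0, 0, 1, 0, 40, 1]
  ]
}}

```text
time_s: 16.35
tool_pos: [0.5422, 0.2631, 0.0524]
orientation: [-3.125, 0.317, 0.005]
contact_force: [-4.4, 0.4, 9.1]
opening: -0.004
```

```bash
python3 - <<'E'
from h import *
from rig import state
s=state();print(s["tool_pos"],s["contact_force"])
E
```

```text
[0.5422131  0.26308538 0.05244091] [-4.37110192  0.42143604  9.1071874 ]
```

Call:
{"fn": "send_rows", "kwargs": {
  "moves": [
    [0, 0, 0, 0, 0, 3, 1],
    [0, 0, 0, 0, 0, 6, 1],
    [0, 0, 0, 0, 0, 8, 1],
    [0, 0, 0, 0, 0, 9, 1],
    [0, 0, 0, 0, 0, 10, 1]
  ]
}}

```text
time_s: 16.98
tool_pos: [0.5413, 0.2633, 0.0442]
orientation: [-3.123, 0.317, 0.008]
contact_force: [-10.3, 0.5, 26.9]
opening: -0.001
```

```bash
python3 - <<'E'
from h import *
from rig import state,camera
s=state();print(s["tool_pos"],s["contact_force"])
c=camera("side");cv2.imwrite("pics/s14.png",cv2.resize(c["frame"][180:260,260:380],None,fx=5,fy=5,interpolation=cv2.INTER_CUBIC)[:,:,::-1])
E
```

```text
[0.54130069 0.26333141 0.04421975] [-10.28903963   0.54471201  26.90141667]
```

View pics/s14.png

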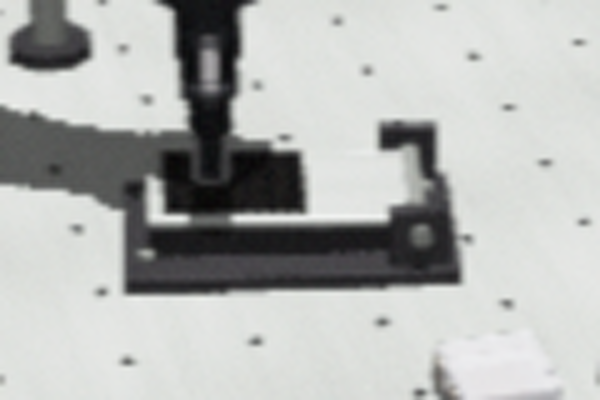

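The pedal is on its stop, at 27 N against the 10 N spring. I hold it, easing very slightly.

Call:
{"fn": "send_rows", "kwargs": {
  "moves": [
    [0, 0, 0, 0, 0, -0.5, 1],
    [0, 0, 0, 0, 0, -0.5, 1],
    [0, 0, 0, 0, 0, -0.5, 1],
    [0, 0, 0, 0, 0, -0.5, 1],
    [0, 0, 0, 0, 0, -0.5, 1]
  ]
}}

```text
time_s: 17.65
tool_pos: [0.5413, 0.2633, 0.0445]
orientation: [-3.123, 0.317, 0.008]
contact_force: [-8.4, 1.0, 19.1]
opening: 0.001
```

Call:
{"fn": "send_rows", "kwargs": {
  "moves": [
    [0, 0, 0, 0, 0, -2, 1],
    [0, 0, 0, 0, 0, -12, 1],
    [0, 0, 0, 0, 0, -22, 1],
    [0, 0, 0, 0, 0, -32, 1],
    [0, 0, 0, 0, 0, -45, 1]
  ]
}}

```text
time_s: 18.27
tool_pos: [0.5432, 0.2623, 0.0879]
orientation: [3.125, -0.318, -0.002]
contact_force: [0.1, -0.2, -0.5]
opening: 0.0
```

Call:
{"fn": "send_rows", "kwargs": {
  "moves": [
    [0, 0, 0, 0, 0, -30, 1],
    [0, 0, 0, -15, 0, -70, 1],
    [0, 0, 0, -50, 0, -110, 1],
    [0, 0, 0, -80, 0, -110, 1],
    [0, 0, 0, -90, 0, -110, 1]
  ]
}}

```text
time_s: 18.9
tool_pos: [0.4529, 0.2813, 0.1975]
orientation: [3.125, -0.315, -0.005]
contact_force: [0.3, 0.1, 0.0]
opening: -0.003
```

```bash
python3 - <<'E'
from h import *
from rig import state,camera
s=state();print(s["tool_pos"],s["contact_force"],s["time_s"])
c=camera("side");cv2.imwrite("pics/s15.png",c["frame"][:,:,::-1]);cv2.imwrite("pics/s15c.png",cv2.resize(c["frame"][190:400,230:450],None,fx=2.8,fy=2.8,interpolation=cv2.INTER_CUBIC)[:,:,::-1])
c=camera("top");cv2.imwrite("pics/t15.png",c["frame"][:,:,::-1])
E
```

```text
[0.45290978 0.28129333 0.19749511] [0.25609738 0.12169005 0.03740526] 18.9
```

View pics/s15c.png

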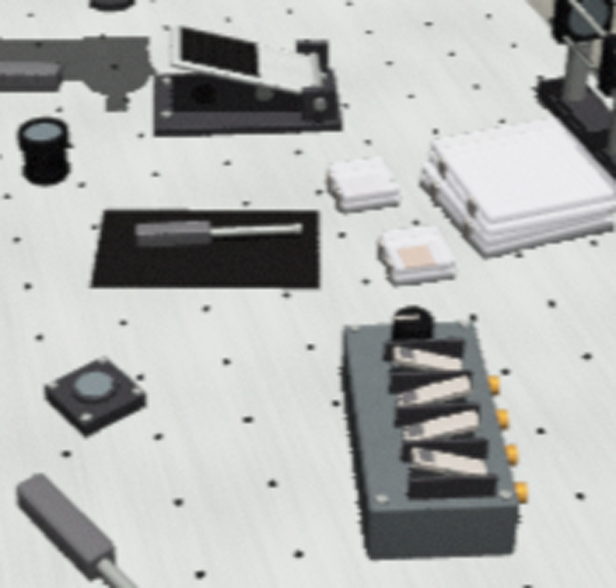

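View pics/t15.png

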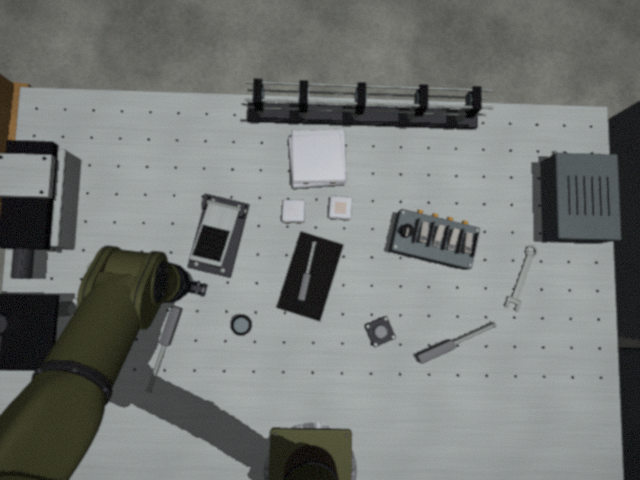

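View pics/s15.png

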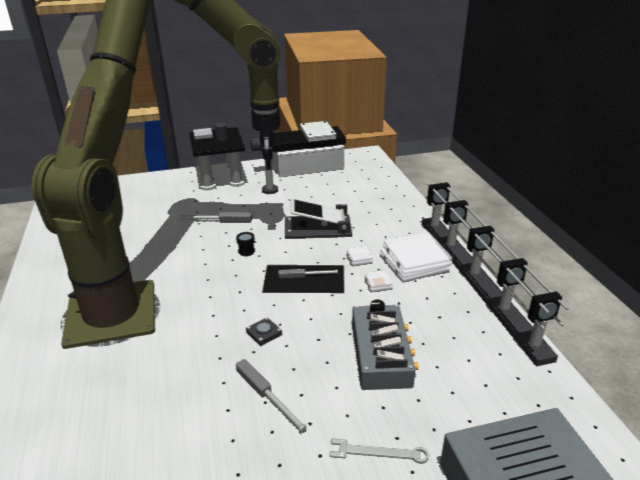

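```bash
python3 - <<'E'
import cv2,numpy as np
for a,b in(("side0","s15"),("top0","t15")):
    d=cv2.absdiff(cv2.imread(f"pics/{a}.png"),cv2.imread(f"pics/{b}.png")).max(2)
    m=(cv2.medianBlur(d,3)>45).astype(np.uint8);n,l,st,c=cv2.connectedComponentsWithStats(m)
    print(a,[st[i].tolist() for i in range(1,n) if st[i,4]>8])
E
```

```text
side0 [[87, 0, 19, 4, 60], [117, 0, 13, 25, 183], [132, 0, 7, 9, 41], [85, 16, 4, 8, 19], [83, 26, 4, 13, 28], [134, 47, 4, 10, 20], [68, 51, 22, 47, 247], [91, 56, 10, 4, 27], [100, 63, 15, 44, 242], [127, 63, 8, 13, 69], [172, 75, 11, 22, 92], [128, 76, 4, 8, 26], [92, 92, 3, 8, 17], [171, 94, 14, 13, 66], [125, 99, 5, 8, 19], [276, 98, 4, 7, 19], [67, 100, 4, 7, 20], [118, 108, 11, 16, 122], [179, 109, 3, 4, 10], [60, 112, 5, 16, 41], [277, 116, 2, 5, 10], [111, 131, 10, 30, 75], [260, 138, 9, 11, 42], [264, 151, 9, 19, 109], [85, 171, 5, 14, 28], [128, 173, 158, 89, 2545], [116, 177, 7, 42, 84], [143, 220, 51, 61, 464], [48, 230, 9, 6, 23], [387, 324, 11, 10, 76], [372, 326, 9, 5, 35], [372, 332, 11, 3, 23]]
top0 [[68, 246, 196, 193, 12023], [0, 370, 104, 110, 7411], [100, 373, 14, 19, 117], [0, 383, 13, 33, 210], [103, 394, 4, 8, 23], [105, 402, 145, 67, 1535], [16, 405, 4, 6, 21], [26, 409, 5, 3, 11]]
```

Apart from the arm and its shadow, the before/after difference shows only rocker b (387,324 in the side view). I hand the job in.

```bash
python3 - <<'E'
from rig import state,finish_job
print(state()["contact_force"]);print(finish_job())
E
```

```text
[ 0.49980324 -0.16193017 -0.48315078]
the job is handed in; nothing more can be done
None
```

I did the whole job in the order asked and handed it in at 18.9 s; the hand-in gives no verdict.

- **Rocker b:** I pressed its near end down with the driver until the force reached about 10 N. In the last side view it is parallel to rocker c (on), and a and d look unchanged. I judged this by eye and did not measure the rocker angle.
- **Driver:** I laid it back on the mat and let go. It lies flat, within about a millimetre or two of where it started.
- **Pedal:** I pressed it with the shut, empty gripper. The tool stopped at 44 mm height with 27 N, well above the spring's 10 N, so it was on its stop. I held it about 1 s. The pedal then came fully up and looks as it did at the start.
- **Rest of the scene:** A before/after image comparison showed only rocker b, the arm and its shadow changed. In the top view the arm hid the post, but in the side view the post's foot is where it was. The force on the tool read about zero before hand-in.

No check failed. The one disagreement was that the box measured about 3% smaller in the images than its given size. I did not resolve this, but the measured end of rocker b agreed with the expected position to about 1 mm.

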